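Clamp the brass test sieve on the shaker

TASK

Gently slide the lidded brass sieve along the shaker's deck, from the open front inwards, until it rests against both rubber stops under the crossbar. Then turn the red-handled crank clockwise until the clamp's foot meets the lid, and a little further until it is just snug, by feel and without forcing it. Let go of everything, and leave the other things on the bench alone.

Things in the scene. Friction and masses are not known exactly. Their poses are not given: they have to be found in the camera images.
- stand: Fixed shaker stand: grey base, aluminium deck 45 mm above the bench. Origin on the bench under the screw's axis; +x is the way the sieve slides home; z up. Base spans x -200 (open front) to 140 mm, y +-150. Two rubber stops, 16 mm thick, 30 tall, at x 77, y +-77 mm. Steel rods at y +-124 mm (top 187 above bench) carry a blue crossbar, 30 mm wide along y, 150 to 174 mm above the bench.
- seat (a point): Point on the deck top on the screw's axis (45 mm above the bench): where the centre of the sieve's underside is when the sieve touches both stops.
- sieve: Loose round brass sieve with flat steel lid, 200 mm across, 62 high, about 0.6 kg, on the deck 30 to 55 mm short of its seat (towards the stand's -x), up to 10 mm to one side. Origin at the centre of its underside, z up. Too wide to grasp: push it low on its side, gently with both open fingers abreast. Slides at 2 to 8 N.
- crank: Crank with the spindle and black rubber foot it drives down. Origin on the screw's axis 176 mm above the bench; x points along the arm to the handle, z up. The crank stays at its height; clockwise from above lowers the foot 12 mm a turn. The foot starts 6 to 18 mm above the lid's level, differently each time, not measured: it meets the lid after 0.5 to 1.5 turns, to be found by feel.
- crank_grip (a point): Red handle: upright cylinder, 20 mm across, 50 tall, spins freely on a pin 50 mm from the screw's axis. Point on its axis 22 mm below its top (218 above the bench); the arm under it ends 188 above the bench. Starts towards the stand's +x, within 50 degrees. Turns with 1 to 2 N; on the lid the force climbs some 6 to 10 N per radian: 4 to 7 N more than free is snug, 12 too hard. Stays when let go.
- sample_jar: Bystander: jar, 56 mm across, 85 high, beside the stand. Origin under its centre.
- sieve_brush: Bystander: brush lying beside the stand.
- sample_can: Bystander: can, 66 mm across, 100 high, beside the stand. Origin under its centre.
- beaker: Bystander: glass beaker, 70 mm across, 90 high, far left.
- magnifier: Bystander: black hand magnifier lying at the left.
- sample_dish: Bystander: white dish, 120 mm across, at the right.
- brass_weight: Bystander: brass weight, 40 mm across, 45 high, at the right.

How it is judged:
By the outcome, as a careful person would: the job done as asked, in the order asked, and still so for the second after the job is handed in, with the robot touching nothing.
It also fails if it takes over 69 s, if anything falls off the work surface, if the arm or the gripper's body presses on something with over 40 N, if the wrist force passes 120 N, or if a joint passes its speed limit or range.

ROBOT

A 6-joint arm with a two-finger parallel gripper is mounted at the origin on the work surface. World frame = base frame: x ahead of the robot, y to its left, z up, the work surface at z = 0. Lengths are in mm, angles in rad, forces in N, time in s.
With the tool pointing down it reaches from about 400 to 925 mm from the base axis. Payload 3.4 kg.
Tool frame: the origin (TCP) lies midway between the tips of the shut fingers; the grasp point (between the pads) lies 19 mm behind it; x points along the fingers, y is the direction in which the jaws open and shut, and the axes are right-handed (so a half turn about x gives the same grasp; the last joint's range is limited). The gripper opens to 85 mm and grips with 20 to 120 N. Pads are 22 mm wide; open, the fingers measure 114 mm over their backs; the gripper's body (76 mm by 85 mm) begins 54 mm behind the grasp point. The pads swing forward as they close: fully open they stand 13 mm farther back than shut.
Start: joints at [-1.19, 0.307, 1.506, -0, 1.328, -0.073], TCP at [252.566, -516.567, 231.305] pointing down, gripper open.
Joint ranges: [-3.12, 3.12], [-1.05, 2.28], [0.14, 2.33], [-1.42, 4.57], [0.1, 2.73], [-2.68, 2.68]. Speed limits (rad/s): [2.57, 2.57, 3.14, 3.14, 3.14, 3.14].

INTERFACE

Orientations are given as a rotation vector (axis times angle).
In Python, from station import status, camera, calibration, workorder, finder gives the robot as it stands.
- The arm moves only by the tool servo_tool, never from a script. Its arguments are lists of equal length, an entry for each row: "grip": the finger opening in m, from 0 to 0.0854; "dp": the shift along the tool's x, y, z in m, a list of three; "yaw": the turn about the tool's x in degrees. A call has 1 to 12 rows; each row is the pose to reach, as a shift and turn from the pose commanded when the call began, along the tool's axes at that moment; what a row does not reach only later rows make up. A row lasts 1/12 s, in which the tool goes at most 41.7 mm and 7.16 degrees, less where a joint would pass 70% of its speed; a pose out of reach is approached as far as the arm can. A call with a gripper value outside its range is refused whole. The fingers move at their own pace and stop on an object; the grip force is fixed at half the most. Time passes only in rows, so rows that repeat a pose let the fingers close. It gives the time, the measured TCP pose, the force and the opening at its end, in the units of the state.
- status.read_state(): the state, without advancing time (a new reading comes with each control period).
- camera(name): name is "side" or "top"; returns (picture, depth): 384x512x3 uint8, blue, green, red; 384x512 float32, mm along the optical axis (not along the pixel's ray), 0 where there is no reading.
- calibration(name): a dict with "fx", "fy", "cx", "cy" (pixels), "R" (3x3) and "t" (3): a world point X has camera coordinates R X + t. Camera axes: x right, y down, z forward; pixel columns grow to the right and rows downward; lengths in mm; the calibration is good to about 2 mm. A picture is of the moment at which its call begins. calibration takes no time and is no camera call.
- workorder.job_done(): hands the job in, once; it reports no verdict.
Trained networks look in the newest picture that a camera, given by its name, has taken for a name from the list of things; names that differ only in an ending like _2 or _b are one class to them, and where a whole thing is asked for, a point or a joint stands for the part that bears it (a point fixed in the world has none). Each returns a list of dicts, best first, with "confidence" (0 to 1); they miss things now and then, are a little off and sometimes report something else, mostly with a low value. They report only what shows in the picture. A call takes as long as a camera call.
- finder.recognise(query, camera): "location" ([x, y, z] in mm, in world coordinates, good to about 4 mm: the middle of the surface that is visible of it).
The state is a dict: "time_s": time; "joint_positions": joint angles; "qd": joint speeds; "joint_torque": joint torques, N m; "position": TCP position; "orientation": TCP orientation; "force": force on the tool from outside, world axes, zero at the start; "torque": the same for the moment, N m; "width": finger opening in mm.
Only numpy, scipy, OpenCV 4.12 (cv2) and the standard library are available. Lean on these libraries where they do the work, as an engineer would, in place of code of your own. Each camera call takes 0.05 s, during which the arm holds its last target. There are 200 camera calls.

## Working session

There is one attempt and no reset: what is moved stays moved. The work goes in short steps, Python scripts to look and compute and a tool call to move; the robot and the scene stay as the last step left them, time stands still between calls to the robot, and variables do not carry over. Pictures are saved under pics/ and viewed, on a budget of 10 in all, crops included, one or two more only if the job needs it, and the job is handed in when it is done.

Besides the shell and the picture viewer there is one more tool, called after "Emit:" in YAML: its name, and indented under it one key for each argument. servo_tool: Moves the arm, as the interface text tells. Its arguments: {"type":"object","properties":{"grip":{"type":"array"},"dp":{"type":"array"},"yaw":{"type":"array"}},"required":["grip","dp","yaw"]}

```bash
ls; mkdir -p pics
cat > h.py <<'E'
import numpy as np, cv2
from station import status, camera, calibration, workorder, finder
from scipy.spatial.transform import Rotation as Ro
def cloud(name):
    im,d=camera(name); c=calibration(name); R=np.array(c["R"]);t=np.array(c["t"])
    v,u=np.mgrid[:384,:512]
    P=np.stack([(u-c["cx"])/c["fx"]*d,(v-c["cy"])/c["fy"]*d,d],-1)
    W=(P-t)@R
    W[d==0]=np.nan
    return im,W
E
python3 - <<'E'
from h import *
s=status.read_state(); print(s["time_s"],s["position"],s["orientation"],s["force"],s["width"])
print(Ro.from_rotvec(s["orientation"]).as_matrix().round(3))
for n in("top","side"):
    im,W=cloud(n); cv2.imwrite(f"pics/{n}0.png",im); np.save(n+"0.npy",W)
    for q in("stand","sieve","crank","crank_grip","sample_jar","sieve_brush","sample_can"):
        print(n,q,[(np.round(r["location"],0).tolist(),round(r["confidence"],2)) for r in finder.recognise(q,n)[:2]])
E
```

```text
pics
0.0 [ 252.29539652 -515.90543989  230.40932485] [ 1.96925303  0.45781992 -1.96993323] [-0.48014569 -0.40687121 -0.12542613] 85.4751428340157
[[-0.001  0.439 -0.898]
 [ 0.002 -0.898 -0.439]
 [-1.    -0.002 -0.   ]]
top stand [([590.0, -4.0, 47.0], 0.67), ([475.0, 199.0, 97.0], 0.18)]
top sieve [([549.0, -24.0, 109.0], 0.94), ([615.0, 188.0, 87.0], 0.26)]
top crank [([634.0, -22.0, 188.0], 0.68), ([546.0, -23.0, 106.0], 0.44)]
top crank_grip [([651.0, -31.0, 237.0], 0.56), ([593.0, -213.0, 21.0], 0.18)]
top sample_jar [([615.0, 186.0, 87.0], 0.79)]
top sieve_brush [([594.0, -214.0, 20.0], 0.62)]
top sample_can [([614.0, 188.0, 84.0], 0.21)]
side stand [([565.0, 66.0, 46.0], 0.59)]
side sieve [([542.0, 20.0, 103.0], 0.77), ([604.0, 204.0, 53.0], 0.66)]
side crank [([371.0, 471.0, 9.0], 0.29)]
side crank_grip [([650.0, -24.0, 215.0], 0.56)]
side sample_jar [([601.0, 205.0, 56.0], 0.73)]
side sieve_brush [([538.0, -218.0, 18.0], 0.6)]
side sample_can [([467.0, 221.0, 70.0], 0.73)]
```

View pics/top0.png

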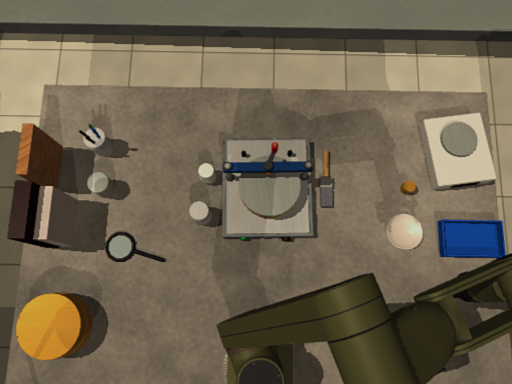

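View pics/side0.png

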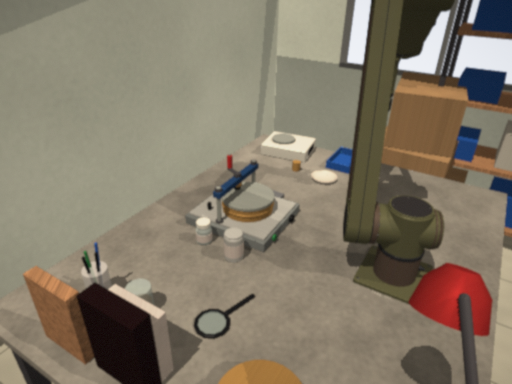

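The top picture shows the stand near (268,188) with its open front towards the robot. The crossbar runs from (222,168) to (313,166), and the red handle is at (275,147). The sieve is at (270,188), jar and can are left at (206,171) and (200,211), and the brush is right at (326,180). Next I'll measure these.

Run:
```python
from h import *
W=np.load("top0.npy"); im=cv2.imread("pics/top0.png").astype(int)
x,y,z=W[...,0],W[...,1],W[...,2]
roi=(x>380)&(x<800)&(abs(y+10)<170)
def st(m,n):
    p=W[m]; print(n,len(p),p.mean(0).round(1),np.nanmin(p,0).round(0),np.nanmax(p,0).round(0)); return p
B,G,R_=im[...,0],im[...,1],im[...,2]
blue=roi&(B>R_+50)&(z>155)&(z<195)
p=st(blue,"bar"); print(cv2.minAreaRect(p[:,:2].astype(np.float32)))
c=p[:,:2].mean(0); w=np.linalg.svd(p[:,:2]-c,full_matrices=False)[2]; print("bar dir",w[0])
deck=roi&(z>35)&(z<55); p=st(deck,"deck"); print(cv2.minAreaRect(p[:,:2].astype(np.float32)))
lid=roi&(z>98)&(z<116); p=st(lid,"lid")
cir=cv2.minEnclosingCircle(p[:,:2].astype(np.float32)); print(cir, np.median(p[:,2]))
red=roi&(R_>130)&(R_>2*B)&(z>195); p=st(red,"red"); print(p.round(0).tolist()[:40])
W2=np.load("side0.npy"); im2=cv2.imread("pics/side0.png").astype(int)
m=(im2[...,2]>110)&(im2[...,2]>2*im2[...,0])&(W2[...,2]>180)&(abs(W2[...,1])<150)&(W2[...,0]>550)&(W2[...,0]<800)
p=W2[m];print("red side",len(p),p.mean(0).round(1),p.min(0).round(0),p.max(0).round(0))
m=(W2[...,2]>98)&(W2[...,2]<116)&(abs(W2[...,1])<140)&(W2[...,0]>400)&(W2[...,0]<800);p=W2[m]
print("lid side",p.mean(0),p.min(0),p.max(0))
```

```text
bar 455 [610.5  -8.6 174.3] [ 594. -128.  166.] [627. 124. 181.]
((610.4821166992188, -2.1259078979492188), (26.183839797973633, 252.15301513671875), 1.691847562789917)
bar dir [ 0.03163555 -0.99949947]
deck 4965 [564.3  -7.8  44.2] [ 402. -165.   35.] [754. 142.  55.]
((577.4622192382812, -12.840972900390625), (350.354248046875, 298.3539733886719), 1.943099856376648)
lid 2391 [553.1 -19.4 107.1] [ 470. -141.   98.] [669. 118. 116.]
((598.2682495117188, -11.395109176635742), 129.99436950683594) 107.08224965732671
red 20 [658.2 -29.3 240.2] [650. -36. 235.] [668. -24. 247.]
[[668.0, -27.0, 237.0], [666.0, -30.0, 241.0], [668.0, -33.0, 238.0], [663.0, -24.0, 241.0], [664.0, -27.0, 238.0], [662.0, -30.0, 245.0], [663.0, -36.0, 242.0], [660.0, -24.0, 240.0], [658.0, -27.0, 247.0], [658.0, -24.0, 238.0], [656.0, -27.0, 244.0], [653.0, -24.0, 243.0], [654.0, -27.0, 242.0], [655.0, -30.0, 237.0], [655.0, -33.0, 240.0], [655.0, -36.0, 238.0], [652.0, -27.0, 239.0], [652.0, -30.0, 237.0], [653.0, -33.0, 235.0], [650.0, -36.0, 243.0]]
red side 55 [654.9 -23.5 221.5] [646. -33. 196.] [666. -17. 244.]
lid side [553.99042277  -6.13088495 106.68987285] [ 467.3551441  -138.45033744   98.01440049] [637.7525055  122.78494185 115.24811027]
```

```bash
cat >> h.py <<'E'
from scipy.optimize import least_squares
def lidfit(W):
    m=(W[...,2]>98)&(W[...,2]<116)&(abs(W[...,1]+15)<125)&(W[...,0]>440)&(W[...,0]<680)
    k,l,st,ce=cv2.connectedComponentsWithStats(m.astype(np.uint8),connectivity=4)
    i=1+np.argmax(st[1:,4]); mm=(l==i).astype(np.uint8)
    mm=cv2.morphologyEx(mm,cv2.MORPH_OPEN,np.ones((3,3),np.uint8))
    e=mm.astype(bool)&~cv2.erode(mm,np.ones((3,3),np.uint8)).astype(bool)
    p=W[e][:,:2]; c=np.nanmean(W[mm>0][:,:2],0)
    p=p[p[:,0]<c[0]+25]
    r=least_squares(lambda q:np.hypot(*(p-q[:2]).T)-q[2],[*c,99],loss="soft_l1",f_scale=2)
    return r.x, np.sqrt(np.mean(r.fun**2)), len(p)
E
python3 - <<'E'
from h import *
for n in("top","side"):
    W=np.load(n+"0.npy"); print(n,lidfit(W))
W=np.load("top0.npy"); im=cv2.imread("pics/top0.png")
x,y,z=np.moveaxis(W,-1,0)
for lo,hi in((180,200),):
    m=(z>lo)&(z<hi)&(x>540)&(x<700)&(abs(y)<180)
    k,l,s,c=cv2.connectedComponentsWithStats(m.astype(np.uint8))
    for i in range(1,k):
        if s[i,4]>3: print("hi",s[i],np.nanmedian(W[l==i],0).round(1))
# deck side edges by row: transitions z>35 at various x
for xx in range(430,600,20):
    m=(abs(x-xx)<4)&(z>38)&(z<52)&(abs(y+10)<175); print(xx,np.nanmin(y[m]).round(),np.nanmax(y[m]).round())
for yy in(-120,-100,80,100,110):
    m=(abs(y-yy)<4)&(z>38)&(z<52)&(x>380)&(x<790); print("y",yy,np.nanmin(x[m]).round(),np.nanmax(x[m]).round())
c=cv2.resize(im[125:250,190:350],None,fx=5,fy=4.8,interpolation=cv2.INTER_CUBIC); cv2.imwrite("pics/c1.png",c)
E
```

```text
top (array([531.47307422, -21.95711734,  65.45882798]), np.float64(20.480953079233526), 191)
side (array([558.25139738, -16.03975199,  90.56139567]), np.float64(24.265528466681268), 112)
hi [263 151  14  19 118] [620.1 -17.  188.3]
hi [223 161   8  10  58] [607.8 112.5 186.9]
hi [303 160   9   9  58] [ 615.9 -133.5  187.1]
430 -164.0 131.0
450 -164.0 131.0
470 -164.0 132.0
490 -165.0 133.0
510 -162.0 134.0
530 -162.0 134.0
550 -162.0 135.0
570 -162.0 135.0
590 -158.0 136.0
y -120 418.0 753.0
y -100 418.0 752.0
y 80 411.0 745.0
y 100 410.0 745.0
y 110 410.0 744.0
```

View pics/c1.png

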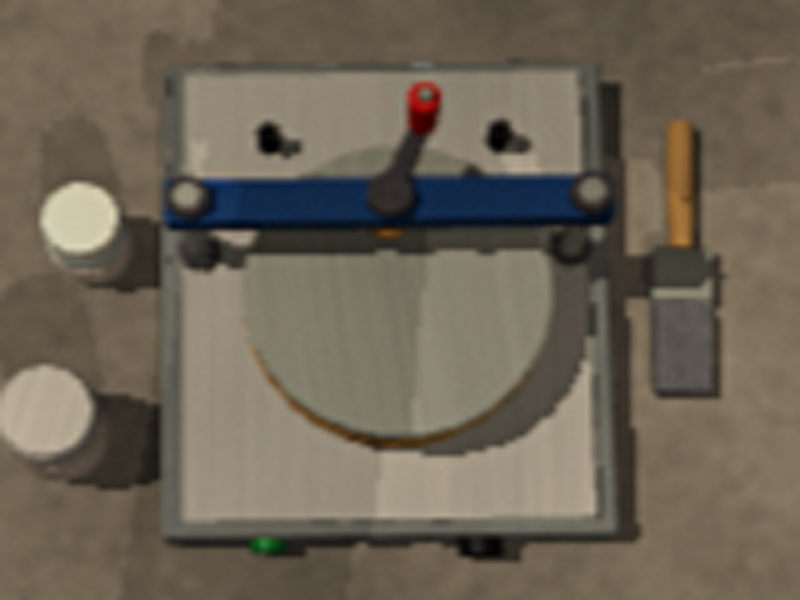

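The crop shows the rods at (188,195) and (592,190), with the crank hub between them at (390,195) and the handle top at (425,95). The stops are at (270,138) and (500,135), and the lid spans columns 243–552, bottom row 437. I'll refit the lid with tighter bounds.

```bash
cat >> h.py <<'E'
def lidfit(W,xmax=590):
    m=(W[...,2]>101)&(W[...,2]<112)&(abs(W[...,1]+17)<112)&(W[...,0]>430)&(W[...,0]<xmax)
    p=W[m]
    k=np.round(p[:,0]/4); L=[];
    for v in np.unique(k):
        q=p[k==v]; L+= [q[np.argmin(q[:,1])],q[np.argmax(q[:,1])]]
    k=np.round(p[:,1]/4)
    for v in np.unique(k):
        q=p[k==v]; L.append(q[np.argmin(q[:,0])])
    L=np.array(L)[:,:2]
    r=least_squares(lambda q:np.hypot(*(L-q[:2]).T)-q[2],[560,-17,99],loss="soft_l1",f_scale=2)
    return r.x.round(1), np.median(abs(r.fun)).round(2), len(L)
S=np.array([611.5,-10.8]); TH=0.033
def tostand(p):
    c,s=np.cos(TH),np.sin(TH); d=np.asarray(p)[:2]-S; return np.array([c*d[0]+s*d[1],-s*d[0]+c*d[1]])
def tool(p):
    "dp (m) and yaw to move to world p now"
    s=status.read_state(); R=Ro.from_rotvec(s["orientation"]).as_matrix()
    return (R.T@(np.asarray(p)-s["position"])/1000).round(4)
E
python3 - <<'E'
from h import *
for n in("top","side"):
    W=np.load(n+"0.npy"); r=lidfit(W); print(n,r,"stand frame",tostand(r[0]))
print(tool([430,-18,231]),tool([430,-18,70]))
s=status.read_state();R=Ro.from_rotvec(s["orientation"]).as_matrix();print("jaw dir",np.degrees(np.arctan2(R[1,1],R[0,1])))
print(tostand([658,-29]))
E
```

```text
top (array([568.6, -18.6,  98.2]), np.float64(0.75), 112) stand frame [-43.13399635  -6.38031022]
side (array([567.3, -14.8,  97.8]), np.float64(2.11), 114) stand frame [-44.30791133  -2.53948692]
[ 3.000e-04 -3.700e-01 -3.784e-01] [ 0.1613 -0.37   -0.3784]
jaw dir -63.94214994133839
[ 45.87419205 -19.7243125 ]
```

Emit:
servo_tool:
  grip: [0.085,0.085,0.085,0.085,0.085,0.085,0.085,0.085,0.085,0.085,0.085,0.085]
  dp:
    - [0,-0.01,-0.01]
    - [0,-0.03,-0.03]
    - [0,-0.055,-0.056]
    - [0,-0.083,-0.084]
    - [0,-0.111,-0.113]
    - [0,-0.139,-0.141]
    - [0,-0.167,-0.17]
    - [0,-0.195,-0.198]
    - [0,-0.223,-0.227]
    - [0,-0.25,-0.255]
    - [0,-0.275,-0.28]
    - [0,-0.295,-0.3]
  yaw: [1,3,5,7,9,11,13,15,17,19,22,24]

```text
time_s: 1.8
position: [392.8, -117.3, 231.6]
orientation: [2.205, 0.038, -2.203]
force: [0.1, -0.1, 0.2]
width: 84.9
```

```bash
cat >> h.py <<'E'
def world(sp,z):
    c,s=np.cos(TH),np.sin(TH); return [S[0]+c*sp[0]-s*sp[1],S[1]+s*sp[0]+c*sp[1],z]
def rep():
    s=status.read_state(); R=Ro.from_rotvec(s["orientation"]).as_matrix()
    print("t",round(s["time_s"],2),"pos",s["position"].round(1) if hasattr(s["position"],"round") else s["position"],"stand",tostand(s["position"]).round(1),"jaw",np.degrees(np.arctan2(R[1,1],R[0,1])).round(2),"F",np.round(s["force"],2),"w",s["width"])
E
python3 - <<'E'
from h import *
rep(); print(tool(world((-185,-5.5),130)),tool(world((-185,-5.5),52)))
E
```

```text
t 1.8 pos [ 392.8 -117.3  231.6] stand [-222.1  -99.2] jaw -88.03 F [ 0.14 -0.12  0.24] w 84.88198865196131
[ 0.1017 -0.0936 -0.0371] [ 0.1797 -0.0936 -0.037 ]
```

Emit:
servo_tool:
  grip: [0.085,0.085,0.085,0.085,0.085,0.085,0.085,0.085,0.085,0.085,0.085,0.085]
  dp:
    - [0,-0.02,-0.008]
    - [0,-0.05,-0.02]
    - [0.01,-0.075,-0.032]
    - [0.035,-0.0936,-0.037]
    - [0.06,-0.0936,-0.037]
    - [0.085,-0.0936,-0.037]
    - [0.11,-0.0936,-0.037]
    - [0.135,-0.0936,-0.037]
    - [0.155,-0.0936,-0.037]
    - [0.17,-0.0936,-0.037]
    - [0.178,-0.0936,-0.037]
    - [0.178,-0.0936,-0.037]
  yaw: [0,0,0,0,0,0,0,0,0,0,0,0]

```text
time_s: 2.8
position: [425.1, -24.8, 52.0]
orientation: [2.2, 0.04, -2.207]
force: [-0.7, -1.0, 0.7]
width: 85.2
```

Run:
```python
from h import *
rep(); print(tool(world((-148,-5.5),52)),tool(world((-103,0),52)))
im,W=cloud("top"); im2,_=cloud("side"); cv2.imwrite("pics/b.png",np.hstack([cv2.resize(im[110:270,190:350],(400,400)),cv2.resize(im2[140:260,170:330],(400,400))]))
```

```text
t 2.8 pos [425.1 -24.8  52. ] stand [-186.8   -7.8] jaw -87.94 F [-0.69 -1.    0.74] w 85.22650223830675
[-0.0001 -0.0022 -0.0388] [-0.0003 -0.0076 -0.0838]
```

View pics/b.png

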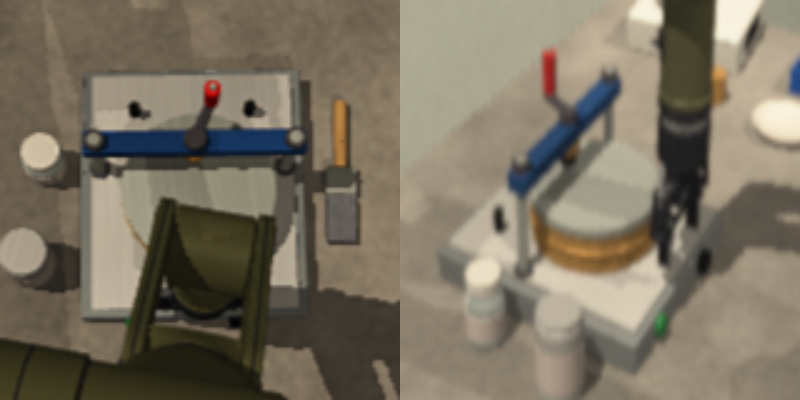

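In the top half of the composite, the gripper is in front of the sieve, around (220,300). In the side half, the fingers are standing low over the deck, clear of the sieve, around (670,230). Starting the push.

Emit:
servo_tool:
  grip: [0.085,0.085,0.085,0.085,0.085,0.085,0.085,0.085,0.085,0.085,0.085,0.085]
  dp:
    - [0,0,-0.006]
    - [0,-0.001,-0.014]
    - [0,-0.002,-0.022]
    - [0,-0.002,-0.03]
    - [0,-0.002,-0.035]
    - [0,-0.002,-0.038]
    - [0,-0.002,-0.041]
    - [0,-0.002,-0.043]
    - [0,-0.003,-0.045]
    - [0,-0.003,-0.047]
    - [0,-0.003,-0.049]
    - [0,-0.003,-0.051]
  yaw: [0,0,0,0,0,0,0,0,0,0,0,0]

```text
time_s: 3.9
position: [473.0, -20.2, 52.8]
orientation: [2.195, 0.039, -2.211]
force: [-5.6, -1.8, 4.4]
width: 85.0
```

Run:
```python
from h import *
rep()
W=cloud("side")[1]; r=lidfit(W); print(r,tostand(r[0]))
```

```text
t 3.9 pos [473.  -20.2  52.8] stand [-138.8   -4.8] jaw -87.95 F [-5.62 -1.82  4.44] w 84.95480413998325
(array([574.8,  -5.8,  91.9]), np.float64(6.39), 116) [-36.51504861   6.20815794]
```

Emit:
servo_tool:
  grip: [0.085,0.085,0.085,0.085,0.085,0.085,0.085,0.085,0.085,0.085,0.085,0.085]
  dp:
    - [0,0,-0.002]
    - [0,-0.001,-0.004]
    - [0,-0.001,-0.006]
    - [0,-0.002,-0.008]
    - [0,-0.002,-0.01]
    - [0,-0.003,-0.012]
    - [0,-0.003,-0.014]
    - [0,-0.003,-0.016]
    - [0,-0.004,-0.018]
    - [0,-0.004,-0.02]
    - [0,-0.004,-0.022]
    - [0,-0.004,-0.024]
  yaw: [0,0,0,0,0,0,0,0,0,0,0,0]

```text
time_s: 4.95
position: [496.9, -14.9, 52.7]
orientation: [2.196, 0.04, -2.211]
force: [-6.7, -0.9, 5.6]
width: 84.9
```

Run:
```python
from h import *
rep()
W=cloud("side")[1]; im=cv2.imread
p=W[(W[...,2]>101)&(W[...,2]<112)&(abs(W[...,1]+12)<112)&(W[...,0]>450)&(W[...,0]<720)]
print(p.min(0),p.max(0))
```

```text
t 4.95 pos [496.9 -14.9  52.7] stand [-114.7   -0.4] jaw -87.93 F [-6.7  -0.87  5.62] w 84.94161782781268
[ 481.44037113 -122.76588282  101.1179263 ] [696.99688938  91.66117324 111.82749489]
```

Emit:
servo_tool:
  grip: [0.085,0.085,0.085,0.085,0.085,0.085,0.085,0.085]
  dp:
    - [0,0,-0.0015]
    - [0,0,-0.003]
    - [0,0,-0.0045]
    - [0,0,-0.006]
    - [0,0,-0.007]
    - [0,0,-0.008]
    - [0,0,-0.009]
    - [0,0,-0.01]
  yaw: [0,0,0,0,0,0,0,0]

```text
time_s: 5.67
position: [506.7, -14.6, 52.7]
orientation: [2.195, 0.041, -2.212]
force: [-7.3, -0.3, 5.5]
width: 85.1
```

Emit:
servo_tool:
  grip: [0.085,0.085,0.085]
  dp:
    - [0,0,-0.0007]
    - [0,0,-0.0014]
    - [0,0,-0.002]
  yaw: [0,0,0]

```text
time_s: 5.92
position: [508.8, -14.5, 52.7]
orientation: [2.196, 0.041, -2.211]
force: [-6.4, -1.4, 4.2]
width: 84.7
```

Contact at about x = 510 is expected. Small steps from here.

Emit:
servo_tool:
  grip: [0.085,0.085,0.085]
  dp:
    - [0,0,-0.0006]
    - [0,0,-0.0012]
    - [0,0,-0.0015]
  yaw: [0,0,0]

```text
time_s: 6.17
position: [510.4, -14.4, 52.7]
orientation: [2.196, 0.041, -2.211]
force: [-6.0, -0.8, 3.5]
width: 85.3
```

Emit:
servo_tool:
  grip: [0.085,0.085,0.085]
  dp:
    - [0,0,-0.0006]
    - [0,0,-0.0012]
    - [0,0,-0.0015]
  yaw: [0,0,0]

```text
time_s: 6.42
position: [510.7, -14.4, 52.7]
orientation: [2.193, 0.041, -2.214]
force: [-9.9, -1.2, 7.4]
width: 84.9
```

Emit:
servo_tool:
  grip: [0.085,0.085,0.085]
  dp:
    - [0,0,-0.0006]
    - [0,0,-0.0012]
    - [0,0,-0.0012]
  yaw: [0,0,0]

```text
time_s: 6.67
position: [510.7, -14.4, 52.6]
orientation: [2.191, 0.041, -2.216]
force: [-11.3, -2.0, 8.6]
width: 85.0
```

Run:
```python
from h import *
rep(); s=status.read_state(); print(s["torque"])
im,W=cloud("top"); cv2.imwrite("pics/c2.png",cv2.resize(im[125:250,190:350],None,fx=5,fy=4.8,interpolation=cv2.INTER_CUBIC))
```

```text
t 6.67 pos [510.7 -14.4  52.6] stand [-100.9   -0.3] jaw -87.92 F [-11.31  -1.96   8.59] w 84.97694660589266
[-0.20290931  1.36960677  0.00386682]
```

View pics/c2.png

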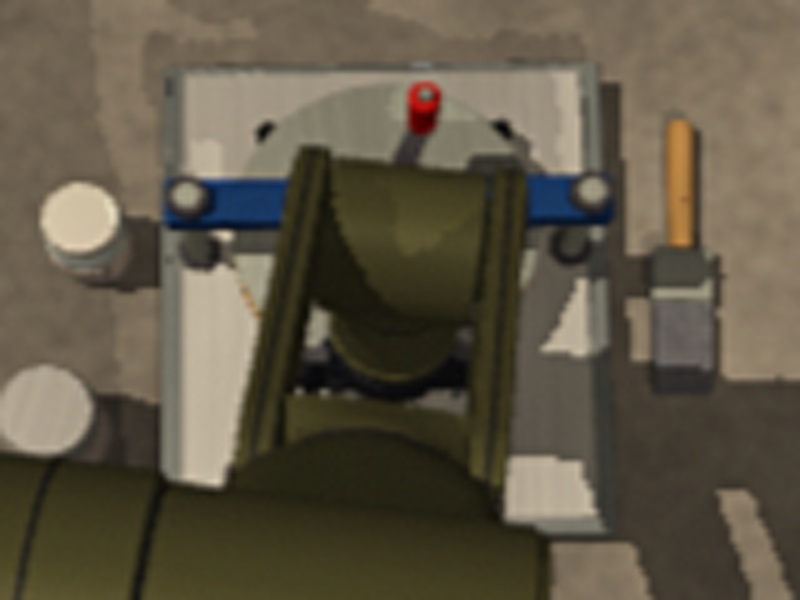

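Top picture: the lid reaches both stops, at (265,130) and (502,128). The push force rose to 11 N with no further movement. Backing off and checking.

Emit:
servo_tool:
  grip: [0.085,0.085,0.085,0.085,0.085,0.085,0.085,0.085,0.085,0.085,0.085,0.085]
  dp:
    - [0,0,0.003]
    - [0,0,0.008]
    - [0,0,0.016]
    - [0,0,0.028]
    - [0,0,0.042]
    - [0,0,0.06]
    - [-0.03,0,0.075]
    - [-0.07,0,0.08]
    - [-0.11,0,0.08]
    - [-0.15,0,0.08]
    - [-0.185,0,0.08]
    - [-0.21,0,0.08]
  yaw: [0,0,0,0,0,0,0,0,0,0,0,0]

```text
time_s: 7.72
position: [438.0, -17.6, 267.1]
orientation: [2.209, 0.039, -2.197]
force: [0.4, -0.6, 0.0]
width: 85.0
```

Run:
```python
from h import *
rep()
im,W=cloud("top"); im2,W2=cloud("side"); np.save("top1.npy",W)
cv2.imwrite("pics/d.png",np.hstack([cv2.resize(im[120:220,215:325],(440,400),interpolation=3),cv2.resize(im2[140:260,170:290],(360,400),interpolation=3)]))
r=lidfit(W2); print("side",r,tostand(r[0]))
p=W[(W[...,2]>101)&(W[...,2]<112)&(W[...,0]>630)&(W[...,0]<725)&(abs(W[...,1]+12)<100)]
L=[]; k=np.round(p[:,1]/4)
for v in np.unique(k):
    q=p[k==v]; L.append(q[np.argmax(q[:,0])][:2])
L=np.array(L); L=L[L[:,0]>670]
f=least_squares(lambda q:np.hypot(*(L-q).T)-98.2,[611,-11],loss="soft_l1",f_scale=1.5); print("top far arc",f.x,tostand(f.x),len(L),np.median(abs(f.fun)))
for n,w,i in(("top",W,im),("side",W2,im2)):
    i=i.astype(int); m=(i[...,2]>110)&(i[...,2]>2*i[...,0])&(w[...,2]>195)&(abs(w[...,1])<100)&(w[...,0]>600)&(w[...,0]<720); q=w[m]; print(n,q.mean(0).round(1),q.min(0).round(),q.max(0).round())
print("side cam at", -np.array(calibration("side")["R"]).T@np.array(calibration("side")["t"]))
```

```text
t 7.72 pos [438.  -17.6 267.1] stand [-173.6   -1.1] jaw -87.94 F [ 0.38 -0.6   0.04] w 85.00443002246269
side (array([612.3,  -6.3,  98.7]), np.float64(1.58), 90) [0.94803749 4.47115476]
top far arc [612.59631906  -9.45104372] [1.14022964 1.31204988] 38 0.9240916743286149
top [656.5 -30.7 239.2] [649. -39. 229.] [667. -21. 246.]
side [655.  -24.2 220.9] [645. -37. 195.] [667. -16. 245.]
side cam at [ -97.04634634 1041.97327833  861.03986728]
```

View pics/d.png

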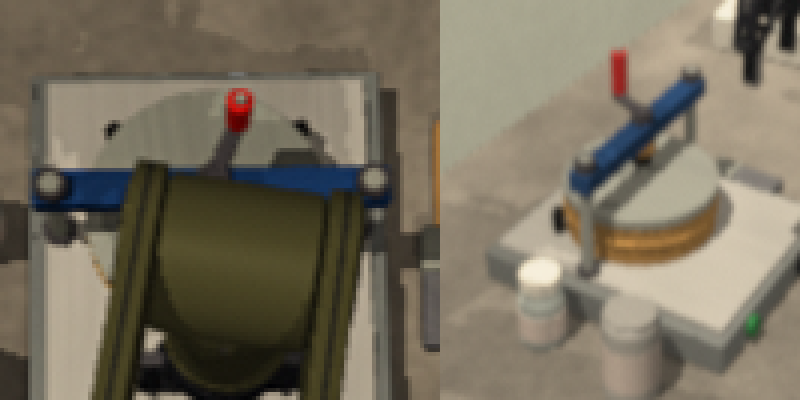

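The d.png composite shows the lid between both stops, seen at (112,129) and (301,127). The foot is still above the lid, and the handle is at (238,105). I'll check the lateral centring relative to the stops themselves.

Run:
```python
from h import *
W0=np.load("top0.npy"); W=np.load("top1.npy")
im0=cv2.imread("pics/top0.png").max(2).astype(int)
im=camera("top")[0].max(2).astype(int)
for n,w,i in(("before",W0,im0),("after",W,im)):
    for s in(-1,1):
        st=np.array([w_ for w_ in [0]])
        c=world((77,77*s),75)
        m=(abs(w[...,0]-c[0])<22)&(abs(w[...,1]-c[1])<22)&(w[...,2]>58)&(w[...,2]<90)
        d=(abs(w[...,0]-c[0])<22)&(abs(w[...,1]-c[1])<22)&(i<60)
        for mm in(m,):
            p=w[mm]; print(n,s,mm.sum(),"stand",tostand(p.mean(0)).round(1) if len(p) else None,"z",p[:,2].mean().round(1), "dark",d.sum())
        t=[tostand(q) for q in w[m&(w[...,2]>68)]]
        if t: t=np.array(t); print("   top pts",len(t),t.mean(0).round(1),t.min(0).round(1),t.max(0).round(1))
```

```text
before -1 23 stand [ 76.5 -77.3] z 71.9 dark 29
   top pts 19 [ 77.4 -77.5] [ 71.  -84.1] [ 84.7 -70.8]
before 1 23 stand [77.2 76.4] z 71.9 dark 30
   top pts 20 [78.  76.5] [70.7 68.9] [86.9 82.5]
after -1 10 stand [ 78.3 -80.3] z 76.2 dark 9
   top pts 10 [ 78.3 -80.3] [ 73.6 -84.2] [ 84.1 -74.4]
after 1 10 stand [78.9 79.5] z 76.6 dark 5
   top pts 10 [78.9 79.5] [73.3 75.4] [85.1 82.5]
```

The lid overlaps both stops equally: the visible remainders sit at y −80.3 and +79.5, so the sieve is seated. Next, the handle.

Run:
```python
from h import *
rep(); print(tool([657.5,-30.5,262]))
s=status.read_state();print(Ro.from_rotvec(s["orientation"]).as_matrix().round(4), s["joint_positions"])
```

```text
t 7.87 pos [438.6 -17.7 265.7] stand [-173.    -1.2] jaw -87.94 F [-0.01 -0.93  0.34] w 85.11994820705064
[ 0.0052  0.0206 -0.2182]
[[ 6.800e-03  3.590e-02 -9.993e-01]
 [-9.000e-04 -9.994e-01 -3.590e-02]
 [-1.000e+00  1.100e-03 -6.800e-03]] [-1.36730225e-01  8.17420850e-02  1.71462620e+00  3.81417189e-05
  1.33836555e+00  1.39811348e+00]
```

Emit:
servo_tool:
  grip: [0.085,0.085,0.085,0.085,0.085,0.085,0.085,0.085,0.085,0.085,0.085,0.085]
  dp:
    - [0,0.001,-0.01]
    - [0,0.003,-0.03]
    - [0,0.006,-0.06]
    - [0,0.009,-0.09]
    - [0,0.012,-0.12]
    - [0,0.015,-0.15]
    - [0,0.018,-0.18]
    - [0,0.02,-0.205]
    - [0,0.0206,-0.218]
    - [0.002,0.0206,-0.218]
    - [0.005,0.0206,-0.218]
    - [0.005,0.0206,-0.218]
  yaw: [0,0,0,0,0,0,0,0,0,0,0,0]

```text
time_s: 8.87
position: [653.8, -30.1, 255.4]
orientation: [2.197, 0.04, -2.21]
force: [-0.0, 0.0, 0.3]
width: 85.3
```

Run:
```python
from h import *
rep(); print(tool([657.5,-30.5,198]))
im2,W2=cloud("side"); cv2.imwrite("pics/e.png",cv2.resize(im2[110:230,170:290],(480,480),interpolation=3))
```

```text
t 8.87 pos [653.8 -30.1 255.4] stand [ 41.6 -20.7] jaw -87.94 F [-0.04  0.02  0.28] w 85.28893357039081
[ 0.0574  0.0006 -0.004 ]
```

View pics/e.png

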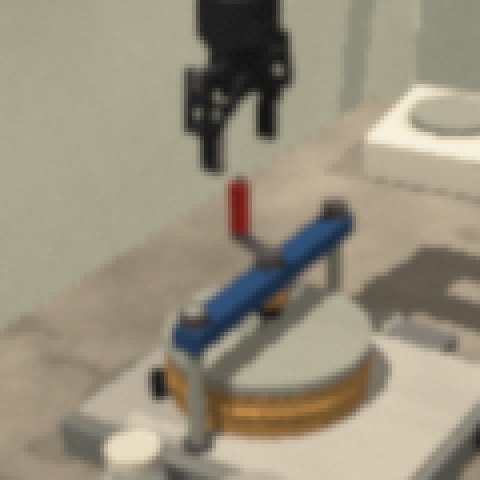

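The handle (238,205) is midway below the two open fingers (212,160) and (266,130). Descending and closing.

Emit:
servo_tool:
  grip: [0.085,0.085,0.085,0.085,0.085,0.02,0.01,0.01,0.01,0.01,0.01,0.01]
  dp:
    - [0.01,0.0005,-0.002]
    - [0.025,0.0005,-0.002]
    - [0.042,0.0005,-0.002]
    - [0.056,0.0005,-0.002]
    - [0.058,0.0005,-0.002]
    - [0.058,0.0005,-0.002]
    - [0.058,0.0005,-0.002]
    - [0.058,0.0005,-0.002]
    - [0.058,0.0005,-0.002]
    - [0.058,0.0005,-0.002]
    - [0.058,0.0005,-0.002]
    - [0.058,0.0005,-0.002]
  yaw: [0,0,0,0,0,0,0,0,0,0,0,0]

```text
time_s: 9.92
position: [658.2, -30.8, 201.4]
orientation: [2.205, 0.039, -2.201]
force: [-1.0, 0.5, 3.6]
width: 18.6
```

Run:
```python
from h import *
rep(); s=status.read_state(); print(s["torque"]); print(Ro.from_rotvec(s["orientation"]).as_matrix().round(4))
```

```text
t 9.92 pos [658.2 -30.8 201.4] stand [ 46.  -21.5] jaw -87.95 F [-0.96  0.45  3.62] w 18.64695693093663
[0.03084295 0.0702229  0.02830931]
[[ 1.800e-03  3.590e-02 -9.994e-01]
 [-2.000e-04 -9.994e-01 -3.590e-02]
 [-1.000e+00  3.000e-04 -1.800e-03]]
```

```bash
cat >> h.py <<'E'
def rows(a0,a1,n=12,r=50):
    a=np.radians(np.linspace(a0,a1,n+1)); p=r*np.stack([np.cos(a),np.sin(a)],1); d=p[1:]-p[0]
    print([[0,round(-y/1000,4),round(-x/1000,4)] for x,y in d])
def feel(c=(0.7,-0.4)):
    s=status.read_state(); p=tostand(s["position"])-c; a=np.arctan2(p[1],p[0])
    f=tostand(np.array(s["force"][:2])+S); er=np.array([np.cos(a),np.sin(a)]); et=np.array([-er[1],er[0]])
    print("t %.2f ang %.1f r %.1f z %.1f  Ftan(ccw) %.2f Frad %.2f Fz %.2f w %.1f"%(s["time_s"],np.degrees(a),np.hypot(*p),s["position"][2],f@et,f@er,s["force"][2],s["width"]))
E
python3 - <<'E'
from h import *
feel(); rows(-25,-121); rows(-121,-193); rows(-193,-229)
E
```

```text
t 9.92 ang -25.0 r 50.0 z 201.4  Ftan(ccw) 0.04 Frad -1.06 Fz 3.62 w 18.6
[[0, np.float64(0.0061), np.float64(0.0034)], [0, np.float64(0.0117), np.float64(0.0076)], [0, np.float64(0.0166), np.float64(0.0125)], [0, np.float64(0.0208), np.float64(0.0181)], [0, np.float64(0.0242), np.float64(0.0242)], [0, np.float64(0.0267), np.float64(0.0307)], [0, np.float64(0.0283), np.float64(0.0375)], [0, np.float64(0.0289), np.float64(0.0444)], [0, np.float64(0.0285), np.float64(0.0514)], [0, np.float64(0.0272), np.float64(0.0583)], [0, np.float64(0.0249), np.float64(0.0649)], [0, np.float64(0.0217), np.float64(0.0711)]]
[[0, np.float64(-0.0029), np.float64(0.0043)], [0, np.float64(-0.0063), np.float64(0.0083)], [0, np.float64(-0.0101), np.float64(0.012)], [0, np.float64(-0.0142), np.float64(0.0152)], [0, np.float64(-0.0186), np.float64(0.018)], [0, np.float64(-0.0233), np.float64(0.0203)], [0, np.float64(-0.0282), np.float64(0.0221)], [0, np.float64(-0.0333), np.float64(0.0233)], [0, np.float64(-0.0385), np.float64(0.0241)], [0, np.float64(-0.0437), np.float64(0.0242)], [0, np.float64(-0.049), np.float64(0.0239)], [0, np.float64(-0.0541), np.float64(0.023)]]
[[0, np.float64(-0.0025), np.float64(-0.0007)], [0, np.float64(-0.005), np.float64(-0.0014)], [0, np.float64(-0.0075), np.float64(-0.0024)], [0, np.float64(-0.0099), np.float64(-0.0034)], [0, np.float64(-0.0122), np.float64(-0.0046)], [0, np.float64(-0.0145), np.float64(-0.0059)], [0, np.float64(-0.0167), np.float64(-0.0073)], [0, np.float64(-0.0188), np.float64(-0.0088)], [0, np.float64(-0.0209), np.float64(-0.0104)], [0, np.float64(-0.0229), np.float64(-0.0122)], [0, np.float64(-0.0247), np.float64(-0.014)], [0, np.float64(-0.0265), np.float64(-0.0159)]]
```

Emit:
servo_tool:
  grip: [0.01,0.01,0.01,0.01,0.01,0.01,0.01,0.01,0.01,0.01,0.01,0.01]
  dp:
    - [0,0.006,0.0034]
    - [0,0.0117,0.0076]
    - [0,0.0166,0.0125]
    - [0,0.0208,0.0181]
    - [0,0.0242,0.0242]
    - [0,0.0267,0.0307]
    - [0,0.0283,0.0375]
    - [0,0.0289,0.0444]
    - [0,0.0285,0.0514]
    - [0,0.0272,0.0583]
    - [0,0.0249,0.0649]
    - [0,0.0217,0.0711]
  yaw: [0,0,0,0,0,0,0,0,0,0,0,0]

```text
time_s: 10.92
position: [587.9, -55.7, 201.4]
orientation: [2.206, 0.038, -2.2]
force: [1.6, -0.2, 4.5]
width: 18.3
```

```bash
python3 -c "
from h import *
feel()"
```

```text
t 10.92 ang -120.5 r 50.8 z 201.4  Ftan(ccw) 1.45 Frad -0.59 Fz 4.50 w 18.3
```

Emit:
servo_tool:
  grip: [0.01,0.01,0.01,0.01,0.01,0.01,0.01,0.01,0.01,0.01,0.01,0.01]
  dp:
    - [0,-0.0029,0.0043]
    - [0,-0.0063,0.0083]
    - [0,-0.0101,0.012]
    - [0,-0.0142,0.0152]
    - [0,-0.0186,0.018]
    - [0,-0.0233,0.0203]
    - [0,-0.0282,0.0221]
    - [0,-0.0333,0.0233]
    - [0,-0.0385,0.0241]
    - [0,-0.0437,0.0242]
    - [0,-0.049,0.0239]
    - [0,-0.0541,0.023]
  yaw: [0,0,0,0,0,0,0,0,0,0,0,0]

```text
time_s: 11.92
position: [562.7, -2.5, 201.3]
orientation: [2.205, 0.038, -2.2]
force: [0.2, -1.7, 7.0]
width: 18.8
```

```bash
python3 -c "
from h import *
feel()"
```

```text
t 11.92 ang 168.2 r 50.2 z 201.3  Ftan(ccw) 1.66 Frad -0.46 Fz 6.95 w 18.8
```

Emit:
servo_tool:
  grip: [0.01,0.01,0.01,0.01,0.01,0.01,0.01,0.01,0.01,0.01,0.01,0.01]
  dp:
    - [0,-0.0025,-0.0007]
    - [0,-0.005,-0.0014]
    - [0,-0.0075,-0.0024]
    - [0,-0.0099,-0.0034]
    - [0,-0.0122,-0.0046]
    - [0,-0.0145,-0.0059]
    - [0,-0.0167,-0.0073]
    - [0,-0.0188,-0.0088]
    - [0,-0.0209,-0.0104]
    - [0,-0.0229,-0.0122]
    - [0,-0.0247,-0.014]
    - [0,-0.0265,-0.0159]
  yaw: [0,0,0,0,0,0,0,0,0,0,0,0]

```text
time_s: 12.92
position: [577.5, 24.5, 201.3]
orientation: [2.204, 0.038, -2.201]
force: [0.1, -1.1, 6.3]
width: 18.6
```

```bash
python3 -c "
from h import *
feel(); rows(-229,-265); rows(-265,-301)
rows(-301,-337);rows(-337,-373);" | sed 's/np.float64(\([^)]*\))/\1/g'
```

```text
t 12.92 ang 132.4 r 49.8 z 201.3  Ftan(ccw) 0.68 Frad -0.85 Fz 6.33 w 18.6
[[0, -0.0017, -0.002], [0, -0.0032, -0.0041], [0, -0.0047, -0.0063], [0, -0.006, -0.0086], [0, -0.0072, -0.0109], [0, -0.0083, -0.0133], [0, -0.0092, -0.0157], [0, -0.0101, -0.0182], [0, -0.0108, -0.0207], [0, -0.0113, -0.0233], [0, -0.0118, -0.0258], [0, -0.0121, -0.0284]]
[[0, -0.0002, -0.0026], [0, -0.0002, -0.0052], [0, -0.0001, -0.0078], [0, 0.0002, -0.0105], [0, 0.0006, -0.013], [0, 0.0011, -0.0156], [0, 0.0017, -0.0181], [0, 0.0025, -0.0206], [0, 0.0035, -0.0231], [0, 0.0045, -0.0255], [0, 0.0057, -0.0278], [0, 0.007, -0.0301]]
[[0, 0.0014, -0.0022], [0, 0.0029, -0.0043], [0, 0.0046, -0.0064], [0, 0.0063, -0.0083], [0, 0.0081, -0.0102], [0, 0.0101, -0.012], [0, 0.0121, -0.0136], [0, 0.0142, -0.0152], [0, 0.0164, -0.0167], [0, 0.0186, -0.018], [0, 0.0209, -0.0192], [0, 0.0233, -0.0203]]
[[0, 0.0024, -0.001], [0, 0.0049, -0.0018], [0, 0.0074, -0.0025], [0, 0.01, -0.0031], [0, 0.0126, -0.0035], [0, 0.0152, -0.0038], [0, 0.0178, -0.0039], [0, 0.0204, -0.004], [0, 0.023, -0.0039], [0, 0.0256, -0.0036], [0, 0.0282, -0.0032], [0, 0.0308, -0.0027]]
```

Emit:
servo_tool:
  grip: [0.01,0.01,0.01,0.01,0.01,0.01,0.01,0.01,0.01,0.01,0.01,0.01]
  dp:
    - [0,-0.0017,-0.002]
    - [0,-0.0032,-0.0041]
    - [0,-0.0047,-0.0063]
    - [0,-0.006,-0.0086]
    - [0,-0.0072,-0.0109]
    - [0,-0.0083,-0.0133]
    - [0,-0.0092,-0.0157]
    - [0,-0.0101,-0.0182]
    - [0,-0.0108,-0.0207]
    - [0,-0.0113,-0.0233]
    - [0,-0.0118,-0.0258]
    - [0,-0.0121,-0.0284]
  yaw: [0,0,0,0,0,0,0,0,0,0,0,0]

```text
time_s: 13.92
position: [605.3, 37.8, 201.3]
orientation: [2.204, 0.039, -2.202]
force: [-2.0, -0.2, 8.0]
width: 18.6
```

```bash
python3 -c "
from h import *
feel()"
```

```text
t 13.92 ang 96.2 r 49.4 z 201.3  Ftan(ccw) 1.97 Frad 0.08 Fz 8.04 w 18.6
```

Emit:
servo_tool:
  grip: [0.01,0.01,0.01,0.01,0.01,0.01,0.01,0.01,0.01,0.01,0.01,0.01]
  dp:
    - [0,-0.0002,-0.0026]
    - [0,-0.0002,-0.0052]
    - [0,-0.0001,-0.0078]
    - [0,0.0002,-0.0105]
    - [0,0.0006,-0.013]
    - [0,0.0011,-0.0156]
    - [0,0.0017,-0.0181]
    - [0,0.0025,-0.0206]
    - [0,0.0035,-0.0231]
    - [0,0.0045,-0.0255]
    - [0,0.0057,-0.0278]
    - [0,0.007,-0.0301]
  yaw: [0,0,0,0,0,0,0,0,0,0,0,0]

```text
time_s: 14.92
position: [635.7, 32.2, 201.4]
orientation: [2.205, 0.039, -2.202]
force: [-0.6, 0.5, 6.5]
width: 18.6
```

```bash
python3 -c "
from h import *
feel()"
```

```text
t 14.92 ang 59.7 r 49.3 z 201.4  Ftan(ccw) 0.79 Frad 0.19 Fz 6.55 w 18.6
```

Still free after about 275°.

Emit:
servo_tool:
  grip: [0.01,0.01,0.01,0.01,0.01,0.01,0.01,0.01,0.01,0.01,0.01,0.01]
  dp:
    - [0,0.0014,-0.0022]
    - [0,0.0029,-0.0043]
    - [0,0.0046,-0.0064]
    - [0,0.0063,-0.0083]
    - [0,0.0081,-0.0102]
    - [0,0.0101,-0.012]
    - [0,0.0121,-0.0136]
    - [0,0.0142,-0.0152]
    - [0,0.0164,-0.0167]
    - [0,0.0186,-0.018]
    - [0,0.0209,-0.0192]
    - [0,0.0233,-0.0203]
  yaw: [0,0,0,0,0,0,0,0,0,0,0,0]

```text
time_s: 15.92
position: [657.1, 9.7, 201.4]
orientation: [2.205, 0.04, -2.202]
force: [-0.9, 0.8, 6.1]
width: 18.7
```

```bash
python3 -c "
from h import *
feel()"
```

```text
t 15.92 ang 23.1 r 49.5 z 201.4  Ftan(ccw) 1.08 Frad -0.45 Fz 6.07 w 18.7
```

Emit:
servo_tool:
  grip: [0.01,0.01,0.01,0.01,0.01,0.01,0.01,0.01,0.01,0.01,0.01,0.01]
  dp:
    - [0,0.0024,-0.001]
    - [0,0.0049,-0.0018]
    - [0,0.0074,-0.0025]
    - [0,0.01,-0.0031]
    - [0,0.0126,-0.0035]
    - [0,0.0152,-0.0038]
    - [0,0.0178,-0.0039]
    - [0,0.0204,-0.004]
    - [0,0.023,-0.0039]
    - [0,0.0256,-0.0036]
    - [0,0.0282,-0.0032]
    - [0,0.0308,-0.0027]
  yaw: [0,0,0,0,0,0,0,0,0,0,0,0]

```text
time_s: 16.92
position: [661.1, -21.1, 201.4]
orientation: [2.206, 0.04, -2.201]
force: [1.0, 2.3, 5.1]
width: 18.5
```

```bash
python3 -c "
from h import *
feel();rows(-13,-49);rows(-49,-85);rows(-85,-121);rows(-121,-157)" | sed 's/np.float64(\([^)]*\))/\1/g'
```

```text
t 16.92 ang -13.3 r 49.9 z 201.4  Ftan(ccw) 2.43 Frad 0.54 Fz 5.08 w 18.5
[[0, 0.0025, 0.0007], [0, 0.005, 0.0014], [0, 0.0075, 0.0024], [0, 0.0099, 0.0034], [0, 0.0122, 0.0046], [0, 0.0145, 0.0059], [0, 0.0167, 0.0073], [0, 0.0188, 0.0088], [0, 0.0209, 0.0104], [0, 0.0229, 0.0122], [0, 0.0247, 0.014], [0, 0.0265, 0.0159]]
[[0, 0.0017, 0.002], [0, 0.0032, 0.0041], [0, 0.0047, 0.0063], [0, 0.006, 0.0086], [0, 0.0072, 0.0109], [0, 0.0083, 0.0133], [0, 0.0092, 0.0157], [0, 0.0101, 0.0182], [0, 0.0108, 0.0207], [0, 0.0113, 0.0233], [0, 0.0118, 0.0258], [0, 0.0121, 0.0284]]
[[0, 0.0002, 0.0026], [0, 0.0002, 0.0052], [0, 0.0001, 0.0078], [0, -0.0002, 0.0105], [0, -0.0006, 0.013], [0, -0.0011, 0.0156], [0, -0.0017, 0.0181], [0, -0.0025, 0.0206], [0, -0.0035, 0.0231], [0, -0.0045, 0.0255], [0, -0.0057, 0.0278], [0, -0.007, 0.0301]]
[[0, -0.0014, 0.0022], [0, -0.0029, 0.0043], [0, -0.0046, 0.0064], [0, -0.0063, 0.0083], [0, -0.0081, 0.0102], [0, -0.0101, 0.012], [0, -0.0121, 0.0136], [0, -0.0142, 0.0152], [0, -0.0164, 0.0167], [0, -0.0186, 0.018], [0, -0.0209, 0.0192], [0, -0.0233, 0.0203]]
```

Emit:
servo_tool:
  grip: [0.01,0.01,0.01,0.01,0.01,0.01]
  dp:
    - [0,0.0025,0.0007]
    - [0,0.005,0.0014]
    - [0,0.0075,0.0024]
    - [0,0.0099,0.0034]
    - [0,0.0122,0.0046]
    - [0,0.0145,0.0059]
  yaw: [0,0,0,0,0,0]

```text
time_s: 17.42
position: [655.8, -35.9, 201.4]
orientation: [2.206, 0.039, -2.201]
force: [0.4, 0.8, 6.9]
width: 18.0
```

```bash
python3 -c "
from h import *
feel();rows(-31,-43,6);rows(-31,-67)" | sed 's/np.float64(\([^)]*\))/\1/g'
```

```text
t 17.42 ang -31.4 r 50.1 z 201.4  Ftan(ccw) 0.90 Frad -0.05 Fz 6.86 w 18.0
[[0, 0.0015, 0.0009], [0, 0.0029, 0.0019], [0, 0.0043, 0.0029], [0, 0.0057, 0.004], [0, 0.0071, 0.0051], [0, 0.0083, 0.0063]]
[[0, 0.0022, 0.0014], [0, 0.0043, 0.0029], [0, 0.0064, 0.0046], [0, 0.0083, 0.0063], [0, 0.0102, 0.0081], [0, 0.012, 0.0101], [0, 0.0136, 0.0121], [0, 0.0152, 0.0142], [0, 0.0167, 0.0164], [0, 0.018, 0.0186], [0, 0.0192, 0.0209], [0, 0.0203, 0.0233]]
```

Still free; that reading was noise of about ±0.7 N.

Emit:
servo_tool:
  grip: [0.01,0.01,0.01,0.01,0.01,0.01,0.01,0.01,0.01,0.01,0.01,0.01]
  dp:
    - [0,0.0022,0.0014]
    - [0,0.0043,0.0029]
    - [0,0.0064,0.0046]
    - [0,0.0083,0.0063]
    - [0,0.0102,0.0081]
    - [0,0.012,0.0101]
    - [0,0.0136,0.0121]
    - [0,0.0152,0.0142]
    - [0,0.0167,0.0164]
    - [0,0.018,0.0186]
    - [0,0.0192,0.0209]
    - [0,0.0203,0.0233]
  yaw: [0,0,0,0,0,0,0,0,0,0,0,0]

```text
time_s: 18.42
position: [633.3, -57.1, 201.4]
orientation: [2.206, 0.039, -2.2]
force: [1.2, 0.8, 5.3]
width: 18.6
```

```bash
python3 -c "
from h import *
feel();rows(-67,-103);rows(-103,-139);rows(-139,-175)" | sed 's/np.float64(\([^)]*\))/\1/g'
```

```text
t 18.42 ang -67.3 r 50.5 z 201.4  Ftan(ccw) 1.47 Frad -0.20 Fz 5.34 w 18.6
[[0, 0.001, 0.0024], [0, 0.0018, 0.0049], [0, 0.0025, 0.0074], [0, 0.0031, 0.01], [0, 0.0035, 0.0126], [0, 0.0038, 0.0152], [0, 0.0039, 0.0178], [0, 0.004, 0.0204], [0, 0.0039, 0.023], [0, 0.0036, 0.0256], [0, 0.0032, 0.0282], [0, 0.0027, 0.0308]]
[[0, -0.0007, 0.0025], [0, -0.0014, 0.005], [0, -0.0024, 0.0075], [0, -0.0034, 0.0099], [0, -0.0046, 0.0122], [0, -0.0059, 0.0145], [0, -0.0073, 0.0167], [0, -0.0088, 0.0188], [0, -0.0104, 0.0209], [0, -0.0122, 0.0229], [0, -0.014, 0.0247], [0, -0.0159, 0.0265]]
[[0, -0.002, 0.0017], [0, -0.0041, 0.0032], [0, -0.0063, 0.0047], [0, -0.0086, 0.006], [0, -0.0109, 0.0072], [0, -0.0133, 0.0083], [0, -0.0157, 0.0092], [0, -0.0182, 0.0101], [0, -0.0207, 0.0108], [0, -0.0233, 0.0113], [0, -0.0258, 0.0118], [0, -0.0284, 0.0121]]
```

Emit:
servo_tool:
  grip: [0.01,0.01,0.01,0.01,0.01,0.01,0.01,0.01,0.01,0.01,0.01,0.01]
  dp:
    - [0,0.001,0.0024]
    - [0,0.0018,0.0049]
    - [0,0.0025,0.0074]
    - [0,0.0031,0.01]
    - [0,0.0035,0.0126]
    - [0,0.0038,0.0152]
    - [0,0.0039,0.0178]
    - [0,0.004,0.0204]
    - [0,0.0039,0.023]
    - [0,0.0036,0.0256]
    - [0,0.0032,0.0282]
    - [0,0.0027,0.0308]
  yaw: [0,0,0,0,0,0,0,0,0,0,0,0]

```text
time_s: 19.42
position: [602.7, -61.0, 201.4]
orientation: [2.206, 0.038, -2.2]
force: [1.5, 0.4, 5.6]
width: 18.9
```

```bash
python3 -c "
from h import *
feel()"
```

```text
t 19.42 ang -102.7 r 50.7 z 201.4  Ftan(ccw) 1.36 Frad -0.66 Fz 5.58 w 18.9
```

Emit:
servo_tool:
  grip: [0.01,0.01,0.01,0.01,0.01,0.01,0.01,0.01,0.01,0.01,0.01,0.01]
  dp:
    - [0,-0.0007,0.0025]
    - [0,-0.0014,0.005]
    - [0,-0.0024,0.0075]
    - [0,-0.0034,0.0099]
    - [0,-0.0046,0.0122]
    - [0,-0.0059,0.0145]
    - [0,-0.0073,0.0167]
    - [0,-0.0088,0.0188]
    - [0,-0.0104,0.0209]
    - [0,-0.0122,0.0229]
    - [0,-0.014,0.0247]
    - [0,-0.0159,0.0265]
  yaw: [0,0,0,0,0,0,0,0,0,0,0,0]

```text
time_s: 20.42
position: [575.7, -46.3, 201.4]
orientation: [2.206, 0.038, -2.2]
force: [1.7, -0.6, 5.9]
width: 18.7
```

```bash
python3 -c "
from h import *
feel(); rows(-175,-211)"| sed 's/np.float64(\([^)]*\))/\1/g'
```

```text
t 20.42 ang -138.0 r 50.7 z 201.4  Ftan(ccw) 1.60 Frad -0.85 Fz 5.88 w 18.7
[[0, -0.0026, 0.0002], [0, -0.0052, 0.0002], [0, -0.0078, 0.0001], [0, -0.0105, -0.0002], [0, -0.013, -0.0006], [0, -0.0156, -0.0011], [0, -0.0181, -0.0017], [0, -0.0206, -0.0025], [0, -0.0231, -0.0035], [0, -0.0255, -0.0045], [0, -0.0278, -0.0057], [0, -0.0301, -0.007]]
```

Emit:
servo_tool:
  grip: [0.01,0.01,0.01,0.01,0.01,0.01,0.01,0.01,0.01,0.01,0.01,0.01]
  dp:
    - [0,-0.002,0.0017]
    - [0,-0.0041,0.0032]
    - [0,-0.0063,0.0047]
    - [0,-0.0086,0.006]
    - [0,-0.0109,0.0072]
    - [0,-0.0133,0.0083]
    - [0,-0.0157,0.0092]
    - [0,-0.0182,0.0101]
    - [0,-0.0207,0.0108]
    - [0,-0.0233,0.0113]
    - [0,-0.0258,0.0118]
    - [0,-0.0284,0.0121]
  yaw: [0,0,0,0,0,0,0,0,0,0,0,0]

```text
time_s: 21.42
position: [562.6, -20.3, 201.5]
orientation: [2.204, 0.034, -2.198]
force: [0.2, -5.8, 5.3]
width: 18.7
```

```bash
python3 -c "
from h import *
feel()"
```

```text
t 21.42 ang -171.4 r 50.4 z 201.5  Ftan(ccw) 5.76 Frad 0.82 Fz 5.30 w 18.7
```

Contact: the tangential force is 4.3 N above free. A little further, to about +5.5 N.

Emit:
servo_tool:
  grip: [0.01,0.01,0.01,0.01,0.01]
  dp:
    - [0,-0.002,0.0001]
    - [0,-0.004,0.0002]
    - [0,-0.006,0.0002]
    - [0,-0.007,0.0002]
    - [0,-0.007,0.0002]
  yaw: [0,0,0,0,0]

```text
time_s: 21.83
position: [561.9, -13.6, 201.4]
orientation: [2.203, 0.033, -2.198]
force: [-0.9, -7.5, 5.4]
width: 18.7
```

```bash
python3 -c "
from h import *
for i in range(4): feel(); camera('side')"
```

```text
t 21.83 ang -179.1 r 50.4 z 201.4  Ftan(ccw) 7.41 Frad 1.22 Fz 5.42 w 18.7
t 21.88 ang -179.1 r 50.4 z 201.5  Ftan(ccw) 7.05 Frad 0.33 Fz 5.93 w 18.8
t 21.93 ang -179.1 r 50.3 z 201.4  Ftan(ccw) 5.36 Frad 0.33 Fz 6.98 w 18.8
t 21.98 ang -179.1 r 50.3 z 201.5  Ftan(ccw) 6.84 Frad -0.53 Fz 5.61 w 18.9
```

Snug, at about +5.5 N over free. Releasing in place, then rising and clearing.

Emit:
servo_tool:
  grip: [0.06,0.06,0.06,0.06,0.06,0.06,0.06,0.06,0.06,0.06,0.06,0.06]
  dp:
    - [0,-0.0005,0]
    - [0,-0.0005,0]
    - [0,-0.0005,0]
    - [0,-0.0005,0]
    - [0,-0.0005,0]
    - [-0.005,-0.0005,0]
    - [-0.015,-0.0005,0]
    - [-0.03,-0.0005,0]
    - [-0.05,-0.0005,0]
    - [-0.07,-0.0005,0]
    - [-0.09,-0.0005,0]
    - [-0.1,-0.0005,0]
  yaw: [0,0,0,0,0,0,0,0,0,0,0,0]

```text
time_s: 23.03
position: [562.7, -9.9, 304.1]
orientation: [2.209, 0.039, -2.197]
force: [-0.0, -1.1, 1.8]
width: 59.8
```

Emit:
servo_tool:
  grip: [0.06,0.06,0.06,0.06,0.06,0.06,0.06,0.06,0.06,0.06,0.06,0.06]
  dp:
    - [0,0.01,0.005]
    - [0,0.03,0.015]
    - [0,0.06,0.03]
    - [0,0.09,0.045]
    - [0,0.12,0.06]
    - [0,0.15,0.07]
    - [0,0.18,0.08]
    - [0,0.21,0.09]
    - [0,0.24,0.09]
    - [0,0.26,0.09]
    - [0,0.27,0.09]
    - [0,0.27,0.09]
  yaw: [0,0,0,0,0,0,0,0,0,0,0,0]

```text
time_s: 24.03
position: [480.2, -285.1, 299.1]
orientation: [2.203, 0.037, -2.207]
force: [0.4, 0.7, 0.8]
width: 60.1
```

Run:
```python
from h import *
rep()
im,W=cloud("top"); im2,W2=cloud("side")
cv2.imwrite("pics/f.png",np.hstack([cv2.resize(im[120:250,190:350],(400,400),interpolation=3),cv2.resize(im2[140:260,170:290],(400,400),interpolation=3)]))
r=lidfit(W); print("top",r,tostand(r[0]))
i=im.astype(int); m=(i[...,2]>110)&(i[...,2]>2*i[...,0])&(W[...,2]>195)&(abs(W[...,1])<100)&(W[...,0]>500)&(W[...,0]<720); q=W[m].mean(0); print(q, tostand(q))
```

```text
t 24.03 pos [ 480.2 -285.1  299.1] stand [-140.3 -269.8] jaw -88.11 F [0.39 0.73 0.79] w 60.10183318210258
top (array([612.4, -10.3,  97.8]), np.float64(0.61), 86) [0.916007   0.47003316]
[560.5724391  -14.25243933 238.09863932] [-51.01374318  -1.77025515]
```

View pics/f.png

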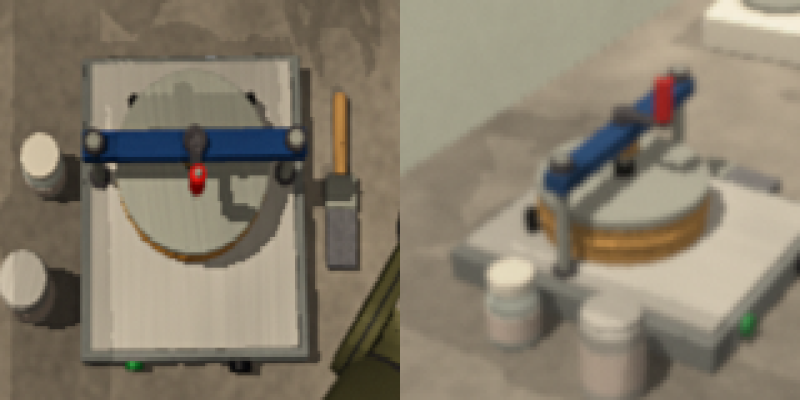

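In the final composite the sieve is between both stops, at (132,98) and (252,98). The foot is on the lid at (627,165), the handle is at (197,178), and the bystanders haven't moved. The lid fit puts the sieve (0.9, 0.5) mm from its seat, within measuring error. Handing in.

```bash
python3 -c "
from h import *
print(workorder.job_done()); rep()"
```

```text
the job is handed in; nothing more can be done
None
the job is handed in; nothing more can be done
```

The sieve is seated against the stops, the clamp is snug on the lid, and the job was handed in at about 24 s of the 69 s allowed.

- **Sieve:** I slid it home with both open fingers at 6–7 N, until it stopped moving and the force rose to 11 N. The last lid fit puts it 0.9 mm and 0.5 mm from the seat in x and y, within camera error. The lid covered both stops about equally. One side-camera fit put it about 4 mm off to the side, but that camera showed the same offset before the push.
- **Clamp:** Turning freely took about 1.4 N. The foot met the lid after roughly 1.3 turns, and I stopped about 35° later. By then the crank force averaged about 5.3 N above free, with single readings between 4 and 6 N above.
- **Letting go:** The handle stayed at the angle where I stopped when I released it. The arm ended well clear of the stand, and the jar, can and brush by the stand stood where they were in the final picture. I did not check the other bystanders again, though the arm never went low near them.

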